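# Clear a jammed module housing from the feed chute

## Task

A module housing has jammed under the red lips of the sloping feed chute. Nudge it back up the chute along the floor until it is completely clear of the lips, then lift it out and set it down, without dropping it, flat and the right way up inside the empty red tray. Leave the other modules and the loose things on the bench where they are.

Things in the scene. Friction and masses are not known exactly. Their poses are not given: they have to be found in the camera images.
- chute: Fixed aluminium feed chute, sloping 20 degrees (0.35 rad). x runs UPHILL along its floor, y across, z square to the floor (leaning 20 degrees back towards the low end). Origin: on the floor, mid-width, level with the upper end of the red lips. Inner width 61 mm, walls 5 mm thick: 48 mm high for x from -135 to 0, only 8 mm high above that. Friction holds the module wherever it is left.
- low_end (a point): Middle of the floor's low end, x = -135 mm in the chute's frame; the chute is open here. The floor here lies about 39 mm above the bench. The upper end, at x = +161 mm, is closed by a plate 44 mm high.
- lips_mid (a point): Middle of the open slot between the two red lips, level with their tops. The lips run from x = -115 to 0 mm in the chute's frame, z = 44 to 48 mm, and overhang the channel by 7 mm on either side; the slot between is 47 mm wide, open from above and at the low end.
- hood_edge (a point): Middle of the lower front edge of a black extraction hood over the chute's upper part: chute x = 72 to 177 mm, underside at z = 125 mm, parallel to the floor, 28 mm thick, 160 mm wide, on uprights at x = 158, y = +-48 mm. A gripper pointing straight down just above the lips hits it; one leaned back 25 to 45 degrees towards the low end, pointing up the chute, clears it.
- shoe_face (a point): Yellow sprung shoe in the wall on the chute's -y side, x = -35 mm, its black housing outside reaching y = -61 mm, z = 40 mm. It presses the module sideways with about 4 N until the module's low end has passed it; pushing the module up the chute takes about 4 to 10 N.
- module: The jammed housing: a closed box 90 mm long (its x, along the chute, +x uphill), 58 mm wide (y), 40 mm high (z), dark blue below with a lighter blue top, about 0.15 to 0.31 kg. Origin at the centre of its underside. It starts lying on the chute floor wholly under the lips. Rigid; grip it across its 58 mm width.
- red_tray: Empty red open tray fixed to the bench, outside 190 mm (x) by 170 mm (y) by 24 mm high, walls 4 mm, floor surface 4 mm above its origin; origin at the centre of its underside. It stands left or right of the chute.
- grey_tray: Grey tray of the same size on the other side of the chute, holding two other modules; leave it alone.
- spare_a: Another module of the same look and size (90 x 58 x 40 mm) lying in the grey tray; origin at the centre of its underside. Leave it.
- spare_b: A second such module in the grey tray; origin at the centre of its underside. Leave it.
- spool: Green solder spool standing on the bench, 60 mm diameter, 60 mm high; origin at the centre of its underside. Leave it.
- screwdriver: Red-handled screwdriver lying on the bench, about 160 mm long; origin on the bench under its middle. Leave it.
- flux_bottle: Small bottle, 48 mm diameter, 110 mm high, standing; origin at the centre of its underside. Leave it.
- tip_tin: Brass-coloured round tin, 72 mm diameter, 45 mm high; origin at the centre of its underside. Leave it.
Things that resemble listed ones, but are neither listed nor needed, are in the scene too. What is shaped like the module but pink or purple is not meant.

How it is judged:
By the outcome, as a careful person would: the job done as asked, in the order asked, and still so for the second after the job is handed in, with the robot touching nothing.
It also fails if it takes over 64 s, if anything falls off the work surface, if the arm or the gripper's body presses on something with over 40 N, if the wrist force passes 120 N, or if a joint passes its speed limit or range.

## Robot

A 6-joint arm with a two-finger parallel gripper is mounted at the origin on the work surface. World frame = base frame: x ahead of the robot, y to its left, z up, the work surface at z = 0. Lengths are in mm, angles in degrees, forces in N, time in s.
With the tool pointing down it reaches from about 350 to 850 mm from the base axis. Payload 8.1 kg.
Tool frame: the origin (TCP) lies between the finger pads; the fingertips stand 22 mm ahead of it and the grasp point (between the pads) lies 3 mm ahead of it; z points along the fingers, y is the direction in which the jaws open and shut (so a half turn about z gives the same grasp; the last joint's range is limited). The gripper opens to 85 mm and grips with 20 to 120 N. Pads are 22 mm wide; open, the fingers measure 114 mm over their backs; the gripper's body (76 mm by 85 mm) begins 54 mm behind the grasp point. The pads swing forward as they close: fully open they stand 13 mm farther back than shut.
Start: joints at [70.909, 7.471, 85.268, -0, 87.261, -4.893], TCP at [147.141, 581.683, 253.292] pointing down, gripper open.
Joint ranges: [-169.43, 169.43], [-51.17, 129.36], [1.28, 143.12], [-76.62, 256.62], [0, 156.53], [-152.29, 152.29]. Speed limits (degrees/s): [136.94, 136.94, 159.86, 180, 180, 180].

## Interface

Orientations are given as [roll, pitch, yaw] about the fixed x, y, z axes, in that order (R = Rz(yaw) Ry(pitch) Rx(roll)).
In Python, from bench import r gives the robot as it stands.
- The arm moves only by the tool drive_tool, never from a script. Its argument "moves" is a list of rows, each a list of 2 entries, a list of its own where there are three numbers: the shift along the world's x, y, z in mm, then the turn about the world's z in degrees. A call has exactly 8 rows; each row is the pose to reach, as a shift and turn from the pose commanded when the call began; what a row does not reach only later rows make up. A row lasts 1/12 s, in which the tool goes at most 41.7 mm and 7.16 degrees, less where a joint would pass 70% of its speed; a pose out of reach is approached as far as the arm can. A call with a gripper value outside its range is refused whole. "fingers" is the finger opening in mm, from 0 to 85.4, set as the call begins (left out, the last holds). The fingers move at their own pace and stop on an object; "squeeze" is the grip in N (left out, the last holds). Time passes only in rows, so rows that repeat a pose let the fingers close, or fill a call up. It gives the time, the measured TCP pose, the force and the opening at its end, in the units of the state.
- r.sense(): the state, without advancing time (a new reading comes with each control period).
- r.snapshot(name): name is "side" or "top" or "wrist"; returns a dict with "pixels" (420x560x3 uint8, red, green, blue), "camera_matrix" (3x3 intrinsics, pixels), "xyz" and "orientation" of the camera in the world. Camera axes: x right, y down, z forward; pixel columns grow to the right and rows downward; lengths in mm; the calibration is good to about 2 mm. A picture is of the moment at which its call begins. There is no depth.
- r.hand_in(): hands the job in, once; it reports no verdict.
The state is a dict: "time": time; "joint_pos": joint angles; "qd": joint speeds; "joint_efforts": joint torques, N m; "tool_pos": TCP position; "tcp_rot": TCP orientation; "ft_force": force on the tool from outside, world axes, zero at the start; "wrist_torque": the same for the moment, N m; "finger_gap": finger opening in mm.
Only numpy, scipy, OpenCV 4.12 (cv2) and the standard library are available. Lean on these libraries where they do the work, as an engineer would, in place of code of your own. Each camera call takes 0.05 s, during which the arm holds its last target.

## Working session

There is one attempt and no reset: what is moved stays moved. The work goes in short steps, Python scripts to look and compute and a tool call to move; the robot and the scene stay as the last step left them, time stands still between calls to the robot, and variables do not carry over. Pictures are saved under pics/ and viewed, and the job is handed in when it is done.

Besides the shell and the picture viewer there is one more tool, called after "Emit:" as a command line: name --argument value ..., lists and objects as JSON in quotes. drive_tool: Moves the arm, as the interface text tells. Its arguments: {"type":"object","properties":{"moves":{"type":"array","items":{"type":"array"}},"fingers":{"type":"number"},"squeeze":{"type":"number"}},"required":["moves"]}

```bash
mkdir -p pics; ls; cat > h.py <<'E'
from bench import r
import numpy as np, cv2, json
from scipy.spatial.transform import Rotation as R
def snap(n,fn):
    s=r.snapshot(n); im=np.asarray(s["pixels"])
    cv2.imwrite("pics/"+fn,im[:,:,::-1])
    np.savez("pics/"+fn+".npz",K=s["camera_matrix"],t=s["xyz"],o=s["orientation"])
    return s
E
python3 - <<'E'
from h import *
for n in("side","top","wrist"):
    s=snap(n,n+"0.png"); print(n,s["camera_matrix"],s["xyz"],s["orientation"])
print(r.sense())
E
```

```text
pics
side [[403.86607841   0.         289.31034244]
 [  0.         403.86607841 213.32926047]
 [  0.           0.           1.        ]] [ 337.39525003 -759.43009602  802.69539329] [-1.29893910e+02  9.99968456e-02 -1.80807511e+01]
top [[500.14966628   0.         284.25555523]
 [  0.         500.14966628 219.0152946 ]
 [  0.           0.           1.        ]] [ 431.89709263   -2.37319296 1417.42585157] [-173.15450406   -0.34638717  -89.70277391]
wrist [[340.95393662   0.         279.87877069]
 [  0.         340.95393662 206.80731002]
 [  0.           0.           1.        ]] [ 68.89510614 601.5919042  373.94849119] [1.61703636e+02 8.73424166e-02 7.58025256e+01]
{'time': 0.15, 'joint_pos': array([ 7.09093747e+01,  7.50636366e+00,  8.53148357e+01,  1.23846951e-03,
        8.72610684e+01, -4.89397523e+00]), 'qd': array([ 0.01641776, -0.09732593, -0.11587717, -0.08838491, -0.13289139,
        0.09686474]), 'joint_efforts': array([ 9.90612498e-04, -5.70070517e+01, -5.01153588e+01, -1.50902347e-04,
        9.83985403e-03,  3.80790038e-05]), 'tool_pos': array([147.00401484, 581.31427199, 252.47398469]), 'tcp_rot': array([-1.79918138e+02, -8.25089619e-03,  1.65803284e+02]), 'ft_force': array([-0.0455026 ,  0.13376537,  0.64614486]), 'wrist_torque': array([-0.00444803, -0.01040715,  0.00458656]), 'finger_gap': 85.46255566957835}
```

View pics/top0.png

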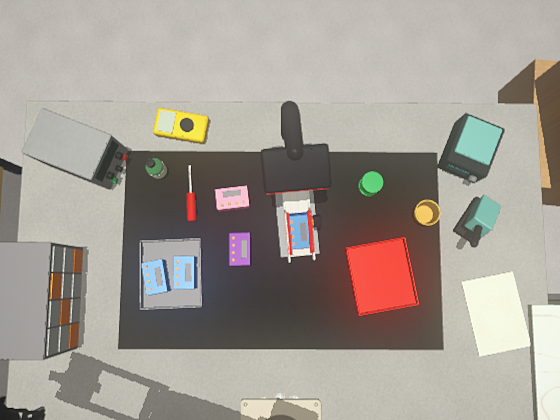

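View pics/side0.png

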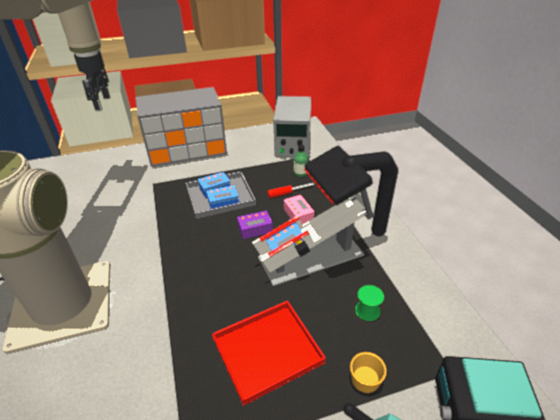

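View pics/wrist0.png

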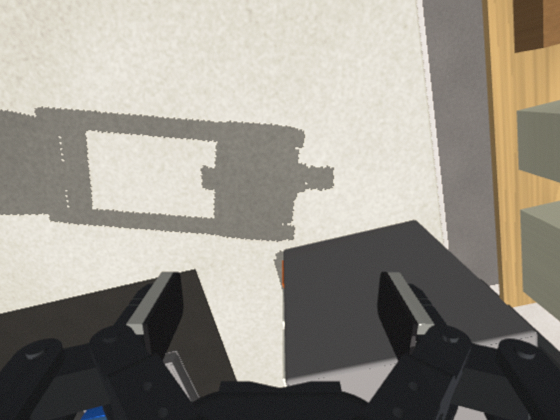

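Top: the chute is at px (297,225) with its low end towards the robot at about (298,258), the red tray at (382,276) and the grey tray at (171,273). The drive only turns the tool about world z, so the tool stays pointing down. I'll measure the chute next.

```bash
python3 - <<'E'
import cv2
a=cv2.imread("pics/top0.png")[130:290,240:360]; cv2.imwrite("pics/topz.png",cv2.resize(a,None,fx=5,fy=5,interpolation=cv2.INTER_CUBIC)[:800])
a=cv2.imread("pics/side0.png")[140:290,240:400]; cv2.imwrite("pics/sidez.png",cv2.resize(a,None,fx=5,fy=5,interpolation=cv2.INTER_CUBIC))
a=cv2.imread("pics/topz.png"); cv2.imwrite("pics/topz.png",a[200:800])
a=cv2.imread("pics/sidez.png"); cv2.imwrite("pics/sidez.png",a[0:600])
E
```

```text
(no output)
```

View pics/topz.png

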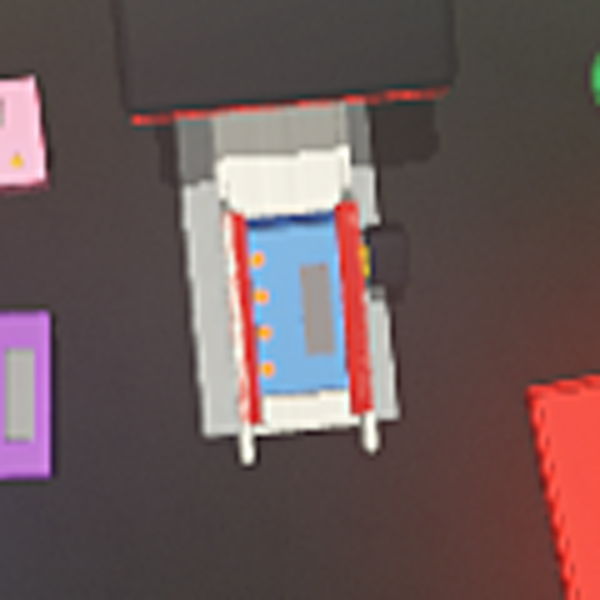

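View pics/sidez.png

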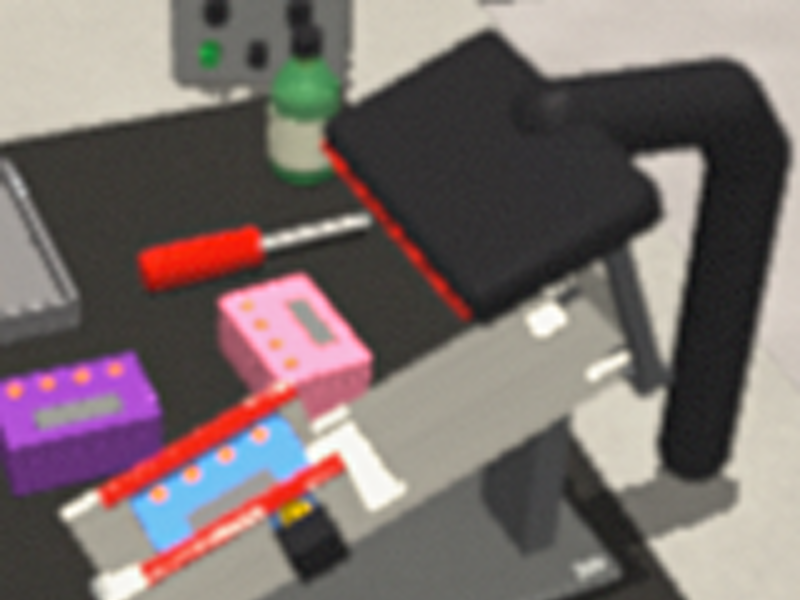

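Emit:
drive_tool --moves '[[[20, -40, 20], 0], [[40, -80, 40], 0], [[60, -120, 60], 0], [[80, -160, 80], 0], [[100, -200, 100], 0], [[120, -240, 100], 0], [[140, -280, 100], 0], [[160, -310, 100], 0]]'

```text
time: 0.82
tool_pos: [290.1, 300.2, 352.7]
tcp_rot: [179.9, 0.1, 165.9]
ft_force: [0.5, 0.5, 0.0]
finger_gap: 85.5
```

```bash
cat >> h.py <<'E'
from scipy.optimize import least_squares
def cam(fn):
    d=np.load("pics/"+fn+".npz"); return d["K"],d["t"],R.from_euler("xyz",d["o"],degrees=True).as_matrix()
def proj(c,P):
    K,t,M=c; q=(np.atleast_2d(P)-t)@M; return (q@K.T)[:,:2]/q[:,2:]
def ray(c,uv,z):
    K,t,M=c; d=M@np.linalg.solve(K,[uv[0],uv[1],1]); return t+d*(z-t[2])/d[2]
def chuteR(yaw,tilt=20):
    return (R.from_euler("z",yaw,degrees=True)*R.from_euler("y",-tilt,degrees=True)).as_matrix()
E
python3 - <<'E'
from h import *
ct,cs=cam("top0.png"),cam("side0.png")
T=[((0,23.5,48),(243,213)),((0,-23.5,48),(335,203)),((-115,23.5,48),(262,422)),((-115,-23.5,48),(352,412)),((72,80,125),(132,122)),((72,-80,125),(447,96)),((0,-30.5,48),(357,203)),((-115,-30.5,48),(372,411))]
S=[((72,80,125),(325,145)),((72,-80,125),(470,318)),((-115,30.5,48),(103,500)),((0,30.5,48),(290,388)),((-115,-23.5,48),(145,574)),((0,-23.5,48),(335,460))]
def f(p,full=False):
    M=chuteR(p[3],20); o=[]
    for c,L,off in((ct,T,(240,170)),(cs,S,(240,140))):
        P=np.array([a for a,_ in L])@M.T+p[:3]; uv=np.array([b for _,b in L])/5+off
        o.append(proj(c,P)-uv)
    o=np.vstack(o); return o if full else np.r_[o.ravel(),(p[2]-85.2)/2]
s=least_squares(f,[550,0,85,0],loss="soft_l1"); print(s.x); print(f(s.x,True).round(1))
ct=cam("top0.png")
for n,uv,z in(("tray corners",(347,247),24),("",(405.5,238),24),("",(418,303),24),("",(361,315),24)): print(n,ray(ct,uv,z))
print(r.sense()["joint_pos"])
E
```

```text
[622.2255189  -43.3465162   84.92302235   6.55032202]
[[ 0.5  0. ]
 [ 0.1  0.1]
 [ 1.   0.4]
 [ 0.6  0.5]
 [-1.8 -1.4]
 [ 1.  -3.3]
 [-1.6 -0.2]
 [-0.8  0.4]
 [-0.4  2.9]
 [ 2.1  4.5]
 [-1.2  0.3]
 [-0.1 -0.6]
 [-1.5 -0.7]
 [ 0.3 -2.2]]
tray corners [ 521.63302087 -185.36107048   24.        ]
 [ 547.73609957 -349.38315579   24.        ]
 [ 368.3609078  -379.60765267   24.        ]
 [ 335.0620887  -221.99977785   24.        ]
[ 3.89394667e+01 -2.26138736e+01  1.02489028e+02 -1.05612487e-03
  1.00023903e+02 -3.69124372e+01]
```

Emit:
drive_tool --moves '[[[41, -5, 20], 0], [[82, -10, 40], 0], [[123, -15, 50], 0], [[164, -20, 50], 0], [[205, -25, 50], 0], [[246, -30, 50], 0], [[287, -35, 50], 0], [[328, -40, 50], 0]]'

```text
time: 1.48
tool_pos: [612.7, 261.9, 401.0]
tcp_rot: [-180.0, -0.0, 165.8]
ft_force: [1.0, 0.7, 0.5]
finger_gap: 85.7
```

Emit:
drive_tool --moves '[[[41, 0, 0], 0], [[82, 0, 0], 0], [[123, 0, 0], 0], [[164, 0, 0], 0], [[205, 0, 0], 0], [[246, 0, 0], 0], [[287, 0, 0], 0], [[328, 0, 0], 0]]'

```text
time: 2.15
tool_pos: [810.5, 244.6, 363.4]
tcp_rot: [179.4, 0.9, 165.8]
ft_force: [0.4, 0.1, -2.1]
finger_gap: 85.7
```

```bash
python3 - <<'E'
from h import *
s=r.sense(); print(s["joint_pos"].round(2),s["tool_pos"],s["tcp_rot"])
E
```

```text
[ 13.28  60.4    1.57   0.12 116.92 -62.44] [810.51605485 244.62030979 363.43593849] [179.38536775   0.94267535 165.77876176]
```

Emit:
drive_tool --moves '[[[41, 0, 0], 0], [[82, 0, 0], 0], [[123, 0, 0], 0], [[164, 0, 0], 0], [[205, 0, 0], 0], [[246, 0, 0], 0], [[287, 0, 0], 0], [[328, 0, 0], 0]]'

```text
time: 2.82
tool_pos: [861.8, 207.6, 311.3]
tcp_rot: [178.0, 3.5, 165.8]
ft_force: [0.8, 0.4, -0.1]
finger_gap: 85.5
```

```bash
python3 - <<'E'
from h import *
s=r.sense(); print(s["joint_pos"].round(2),s["tool_pos"],s["tcp_rot"])
E
```

```text
[ 10.1   64.1    1.34   0.37 110.55 -65.57] [861.83019847 207.64886928 311.29979282] [178.03701178   3.50231395 165.7522234 ]
```

Emit:
drive_tool --moves '[[[-30, 0, 0], 0], [[-60, 0, 0], 0], [[-100, 0, 0], 0], [[-140, 0, 0], 0], [[-180, 0, 0], 0], [[-180, 0, 0], 0], [[-180, 0, 0], 0], [[-180, 0, 0], 0]]'

```text
time: 3.48
tool_pos: [674.5, 208.1, 308.3]
tcp_rot: [178.2, 3.0, 165.9]
ft_force: [-0.8, 0.8, -2.0]
finger_gap: 85.3
```

```bash
python3 - <<'E'
from h import *
s=r.sense(); print(s["joint_pos"].round(2),s["tool_pos"],s["tcp_rot"])
print(R.from_euler("xyz",s["tcp_rot"],degrees=True).as_matrix()[:,2], R.from_euler("xyz",[178.037,3.502,165.75],degrees=True).as_matrix()[:,2])
E
```

```text
[ 12.89  20.    65.14   0.19  91.35 -63.01] [674.45079945 208.05453308 308.32896445] [178.23035341   3.04298837 165.86473354]
[ 0.0589949   0.01698837 -0.99811372] [ 0.06760092  0.01817309 -0.99754692]
```

Emit:
drive_tool --moves '[[[30, 5, 0], 7], [[60, 10, 0], 14], [[90, 15, 0], 21], [[120, 20, 0], 28], [[150, 25, 0], 30], [[190, 30, 0], 30], [[230, 35, 0], 30], [[270, 40, 0], 30]]'

```text
time: 4.15
tool_pos: [867.7, 232.4, 293.6]
tcp_rot: [178.0, 4.9, -164.3]
ft_force: [5.6, 1.2, 17.5]
finger_gap: 85.5
```

Emit:
drive_tool --moves '[[[300, 70, 0], 0], [[300, 70, 0], 0], [[300, 70, 0], 0], [[300, 70, 0], 0], [[300, 70, 0], 0], [[300, 70, 0], 0], [[300, 70, 0], 0], [[300, 70, 0], 0]]'

```text
time: 4.82
tool_pos: [901.3, 237.4, 240.8]
tcp_rot: [178.1, 7.5, -164.4]
ft_force: [0.3, -0.5, -0.6]
finger_gap: 85.5
```

```bash
cat >> h.py <<'E'
def st():
    s=r.sense(); M=R.from_euler("xyz",s["tcp_rot"],degrees=True).as_matrix(); z,y=M[:,2],M[:,1]
    print("t",round(s["time"],2),"j",s["joint_pos"].round(1),"p",s["tool_pos"].round(1),"F",s["ft_force"].round(1),"gap",round(s["finger_gap"],1))
    print("tilt",np.degrees(np.arccos(-z[2])).round(1),"az",np.degrees(np.arctan2(z[1],z[0])).round(1),"jaw az",np.degrees(np.arctan2(y[1],y[0])).round(1),"jaw elev",np.degrees(np.arcsin(y[2])).round(1))
    return s,M
E
python3 - <<'E'
from h import *
st()
E
```

```text
t 4.82 j [ 10.7  68.9   1.3   2.6 102.4 -94.3] p [901.3 237.4 240.8] F [ 0.3 -0.5 -0.6] gap 85.5
tilt 7.8 az 29.7 jaw az 105.9 jaw elev 1.9
```

Emit:
drive_tool --moves '[[[280, 40, 140], 0], [[280, 40, 140], 0], [[280, 40, 140], 0], [[280, 40, 140], 0], [[280, 40, 140], 0], [[280, 40, 140], 0], [[280, 40, 140], 0], [[280, 40, 140], 0]]'

```text
time: 5.48
tool_pos: [908.0, 221.1, 274.8]
tcp_rot: [178.2, 9.7, -164.5]
ft_force: [0.4, -0.4, 0.3]
finger_gap: 85.6
```

```bash
python3 - <<'E'
from h import *
st()
E
```

```text
t 5.48 j [  9.5  66.8   1.3   2.9 102.4 -95.3] p [908.  221.1 274.8] F [ 0.4 -0.4  0.3] gap 85.6
tilt 9.9 az 26.1 jaw az 105.8 jaw elev 1.8
```

Emit:
drive_tool --moves '[[[200, 0, 30], 0], [[200, 0, 30], 0], [[200, 0, 30], 0], [[200, 0, 30], 0], [[200, 0, 30], 0], [[200, 0, 30], 0], [[200, 0, 30], 0], [[200, 0, 30], 0]]'

```text
time: 6.15
tool_pos: [935.1, 192.8, 254.0]
tcp_rot: [178.3, 12.0, -164.5]
ft_force: [0.1, 0.4, 0.3]
finger_gap: 85.5
```

Emit:
drive_tool --moves '[[[200, 0, 30], 0], [[200, 0, 30], 0], [[200, 0, 30], 0], [[200, 0, 30], 0], [[200, 0, 30], 0], [[200, 0, 30], 0], [[200, 0, 30], 0], [[200, 0, 30], 0]]'

```text
time: 6.82
tool_pos: [958.9, 168.7, 236.9]
tcp_rot: [178.6, 14.2, -164.6]
ft_force: [-0.0, 0.8, 0.3]
finger_gap: 85.4
```

Emit:
drive_tool --moves '[[[200, 35, 60], 0], [[200, 35, 60], 0], [[200, 35, 60], 0], [[200, 35, 60], 0], [[200, 35, 60], 0], [[200, 35, 60], 0], [[200, 35, 60], 0], [[200, 35, 60], 0]]'

```text
time: 7.48
tool_pos: [970.9, 173.3, 242.5]
tcp_rot: [178.8, 16.5, -164.6]
ft_force: [-0.3, 0.1, 0.1]
finger_gap: 85.3
```

```bash
python3 - <<'E'
from h import *
st()
E
```

```text
t 7.48 j [  5.8  69.5   1.3   3.9  93.1 -99. ] p [970.9 173.3 242.5] F [-0.3  0.1  0.1] gap 85.3
tilt 16.5 az 19.5 jaw az 105.7 jaw elev 1.1
```

Emit:
drive_tool --moves '[[[200, 30, 70], 0], [[200, 30, 70], 0], [[200, 30, 70], 0], [[200, 30, 70], 0], [[200, 30, 70], 0], [[200, 30, 70], 0], [[200, 30, 70], 0], [[200, 30, 70], 0]]'

```text
time: 8.15
tool_pos: [981.7, 173.4, 254.7]
tcp_rot: [179.0, 18.8, -164.7]
ft_force: [-0.7, -0.0, 0.8]
finger_gap: 85.5
```

Emit:
drive_tool --moves '[[[200, 30, 70], 0], [[200, 30, 70], 0], [[200, 30, 70], 0], [[200, 30, 70], 0], [[200, 30, 70], 0], [[200, 30, 70], 0], [[200, 30, 70], 0], [[200, 30, 70], 0]]'

```text
time: 8.82
tool_pos: [992.7, 174.0, 265.7]
tcp_rot: [179.3, 21.0, -164.7]
ft_force: [0.5, -0.8, -1.1]
finger_gap: 85.2
```

Emit:
drive_tool --moves '[[[200, 30, 70], 0], [[200, 30, 70], 0], [[200, 30, 70], 0], [[200, 30, 70], 0], [[200, 30, 70], 0], [[200, 30, 70], 0], [[200, 30, 70], 0], [[200, 30, 70], 0]]'

```text
time: 9.48
tool_pos: [1003.8, 174.7, 275.7]
tcp_rot: [179.5, 23.3, -164.8]
ft_force: [-0.7, 1.1, 0.3]
finger_gap: 85.7
```

Emit:
drive_tool --moves '[[[200, 30, 70], 0], [[200, 30, 70], 0], [[200, 30, 70], 0], [[200, 30, 70], 0], [[200, 30, 70], 0], [[200, 30, 70], 0], [[200, 30, 70], 0], [[200, 30, 70], 0]]'

```text
time: 10.15
tool_pos: [1015.0, 175.6, 285.1]
tcp_rot: [179.7, 25.6, -164.8]
ft_force: [0.1, 0.2, -0.5]
finger_gap: 85.1
```

```bash
python3 - <<'E'
from h import *
st()
E
```

```text
t 10.15 j [  5.5  68.    1.3   4.5  85.5 -99.2] p [1015.   175.6  285.1] F [ 0.1  0.2 -0.5] gap 85.1
tilt 25.6 az 15.8 jaw az 105.3 jaw elev 0.2
```

Emit:
drive_tool --moves '[[[-40, 0, 0], 0], [[-80, 0, 0], 0], [[-120, 0, 0], 0], [[-160, 0, 0], 0], [[-200, 0, 0], -2], [[-240, 0, 0], -4], [[-280, 0, 0], -7], [[-320, 0, 0], -9.3]]'

```text
time: 10.82
tool_pos: [788.9, 175.6, 286.0]
tcp_rot: [179.7, 25.6, -174.2]
ft_force: [0.2, 0.8, 0.6]
finger_gap: 85.5
```

Emit:
drive_tool --moves '[[[-41, 0, 0], 0], [[-82, 0, 0], 0], [[-123, 0, 0], 0], [[-164, 0, 0], 0], [[-200, -20, 0], 0], [[-230, -45, 0], 0], [[-250, -80, 0], 0], [[-250, -120, 0], 0]]'

```text
time: 11.48
tool_pos: [538.1, 57.0, 286.5]
tcp_rot: [179.7, 25.6, -173.8]
ft_force: [0.7, -1.0, 0.5]
finger_gap: 85.4
```

Emit:
drive_tool --moves '[[[0, -40, 0], 0], [[0, -80, 0], 0], [[0, -110, 0], 0], [[0, -120, 0], 0], [[0, -120, 0], 0], [[0, -120, 0], 0], [[0, -120, 0], 0], [[0, -120, 0], 0]]'

```text
time: 12.15
tool_pos: [541.2, -62.9, 286.3]
tcp_rot: [179.7, 25.6, -174.0]
ft_force: [0.3, 0.4, 0.4]
finger_gap: 85.6
```

```bash
python3 - <<'E'
from h import *
st()
s=snap("wrist","w1.png"); print(s["xyz"],s["orientation"])
E
```

```text
t 12.15 j [ -18.8  -24.8  114.4   11.6   67.5 -117.1] p [541.2 -62.9 286.3] F [0.3 0.4 0.4] gap 85.6
tilt 25.6 az 6.6 jaw az 96.1 jaw elev 0.2
[417.1555735  -76.17913523 361.22049274] [136.11673352  -0.26212965  96.1247113 ]
```

View pics/w1.png

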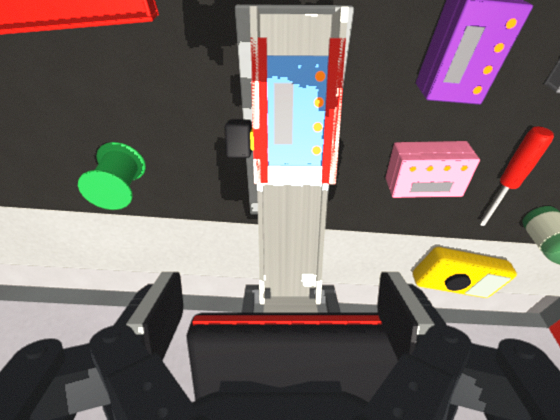

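```bash
python3 - <<'E'
import cv2
a=cv2.imread("pics/w1.png")[0:200,220:370]; cv2.imwrite("pics/w1z.png",cv2.resize(a,None,fx=3,fy=3,interpolation=cv2.INTER_CUBIC))
E
```

```text
(no output)
```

View pics/w1z.png

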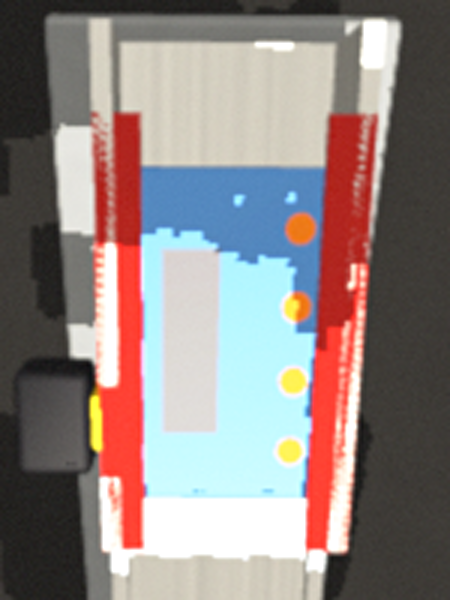

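```bash
python3 - <<'E'
from h import *
ct,cs,cw=cam("top0.png"),cam("side0.png"),cam("w1.png")
T=[((0,23.5,48),(243,213)),((0,-23.5,48),(335,203)),((-115,23.5,48),(262,422)),((-115,-23.5,48),(352,412))]
W=[((0,-23.5,48),(143,548)),((0,23.5,48),(306,550)),((-115,-23.5,48),(140,113)),((-115,23.5,48),(328,113))]
def f(p,full=False):
    M=chuteR(p[3],20); o=[]
    for c,L,off,k,w in((ct,T,(240,170),5,1.),(cw,W,(220,0),3,1.)):
        P=np.array([a for a,_ in L])@M.T+p[:3]; uv=np.array([b for _,b in L])/k+off
        o.append((proj(c,P)-uv)*w)
    o=np.vstack(o); return o if full else np.r_[o.ravel(),(p[2]-85.2)/1.]
s=least_squares(f,[550,0,85,0],loss="soft_l1"); p=s.x;print(p); print(f(p,True).round(1))
M=chuteR(p[3]); np.savez("chute.npz",o=p[:3],M=M,yaw=p[3])
print("cam in chute",(cw[1]-p[:3])@M)
K,t,Mc=cw
def onplane(uv,z):
    d=M.T@Mc@np.linalg.solve(K,[*uv,1]); o=(t-p[:3])@M; return o+d*(z-o[2])/d[2]
for uv,z in(((140+95,167),40),((235,167),0),((235,495),40)):
    print(onplane((uv[0]/3+220,uv[1]/3),z))
s=st()
print("tcp in chute",(s[0]["tool_pos"]-p[:3])@M,"tool z in chute",s[1][:,2]@M)
E
```

```text
[623.91719236 -40.03198272  85.36546954   5.81127741]
[[-0.9 -0.7]
 [-1.2 -0.5]
 [-0.9 -0.3]
 [-1.2 -0. ]
 [ 0.2  0.4]
 [-0.8 -0.2]
 [-0.5 -0.4]
 [ 0.  -0.2]]
cam in chute [-102.38513749  -15.0263337   330.8239266 ]
[-102.56454969    1.16318711   40.        ]
[-102.58922609    3.3898981     0.        ]
[-14.10049785   3.41894918  40.        ]
t 12.2 j [ -18.8  -24.8  114.4   11.6   67.5 -117.1] p [541.2 -62.8 286.3] F [ 0.2 -0.1 -0.6] gap 85.5
tilt 25.6 az 6.6 jaw az 96.1 jaw elev 0.2
tcp in chute [-10.76187199 -14.25735339 217.78650178] tool z in chute [ 0.09706611  0.00620083 -0.99525862]
```

```bash
cat >> h.py <<'E'
try:
    C=np.load("chute.npz"); CO,CM=C["o"],C["M"]
except Exception: pass
def rel(*pts):
    s=r.sense(); p=s["tool_pos"]
    print("tcp chute",((p-CO)@CM).round(1),"F chute",(s["ft_force"]@CM).round(1))
    for q in pts: print(q,"shift",(CM@np.array(q)+CO-p).round(1))
E
python3 - <<'E'
from h import *
rel((-126,0,130),(-126,0,80),(-126,0,36))
E
```

```text
tcp chute [-10.8 -14.3 217.8] F chute [-0.  -0.2 -0.7]
(-126, 0, 130) shift [ -79.3    6.3 -121.9]
(-126, 0, 80) shift [ -62.3    8.  -168.9]
(-126, 0, 36) shift [ -47.3    9.5 -210.2]
```

Emit:
drive_tool --moves '[[[-30, 2, -20], -0.5], [[-60, 4, -45], -0.8], [[-79, 6, -75], -0.8], [[-79, 6, -105], -0.8], [[-79, 6, -122], -0.8], [[-70, 7, -146], -0.8], [[-62, 8, -169], -0.8], [[-62, 8, -169], -0.8]]' --fingers 0 --squeeze 60

```text
time: 12.87
tool_pos: [476.8, -53.9, 111.9]
tcp_rot: [179.5, 25.2, -174.8]
ft_force: [-1.2, -0.3, -0.2]
finger_gap: 0.0
```

```bash
python3 - <<'E'
from h import *
st(); rel((-126,0,36))
snap("wrist","w2.png");snap("side","s2.png")
a=cv2.imread("pics/s2.png")[140:290,220:400]; cv2.imwrite("pics/s2z.png",cv2.resize(a,None,fx=4,fy=4,interpolation=cv2.INTER_CUBIC))
E
```

```text
t 12.87 j [ -20.6  -28.5  135.5   14.2   51.2 -122.6] p [476.8 -53.9 111.9] F [-1.2 -0.3 -0.2] gap 0.0
tilt 25.2 az 6.2 jaw az 95.3 jaw elev 0.4
tcp chute [-129.8    1.1   75.4] F chute [-1.2 -0.2  0.2]
(-126, 0, 36) shift [ 17.1   0.7 -35.8]
```

View pics/w2.png

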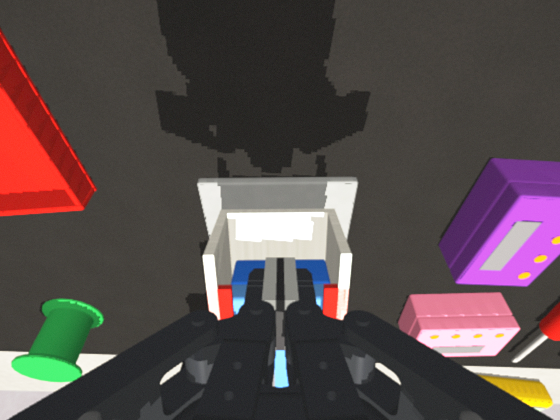

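View pics/s2z.png

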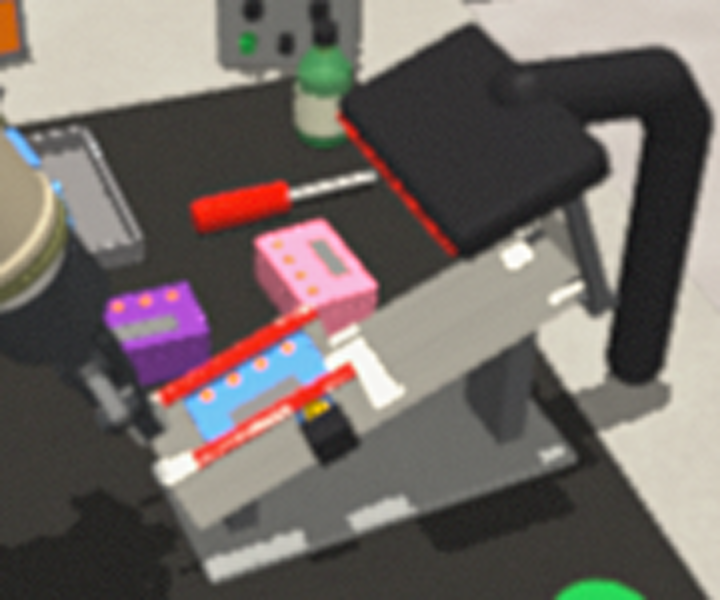

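Emit:
drive_tool --moves '[[[4, 0, -9], 0], [[8, 0, -18], 0], [[12, 0, -26], 0], [[15, 0, -32], 0], [[17, 0, -36], 0], [[17, 0, -36], 0], [[17, 0, -36], 0], [[17, 0, -36], 0]]'

```text
time: 13.63
tool_pos: [496.4, -56.2, 82.1]
tcp_rot: [179.8, 25.6, -174.9]
ft_force: [0.5, -0.3, 0.7]
finger_gap: 0.1
```

```bash
python3 - <<'E'
from h import *
st(); rel((-70,0,36),(-8,0,36))
snap("wrist","w3.png")
E
```

```text
t 13.63 j [ -19.7  -21.3  134.1   15.2   44.9 -123.6] p [496.4 -56.2  82.1] F [ 0.5 -0.3  0.7] gap 0.1
tilt 25.6 az 5.7 jaw az 95.2 jaw elev 0.2
tcp chute [-121.8   -3.2   40.8] F chute [ 0.7 -0.3  0.6]
(-70, 0, 36) shift [49.8  8.2 13.2]
(-8, 0, 36) shift [107.7  14.1  34.4]
```

View pics/w3.png

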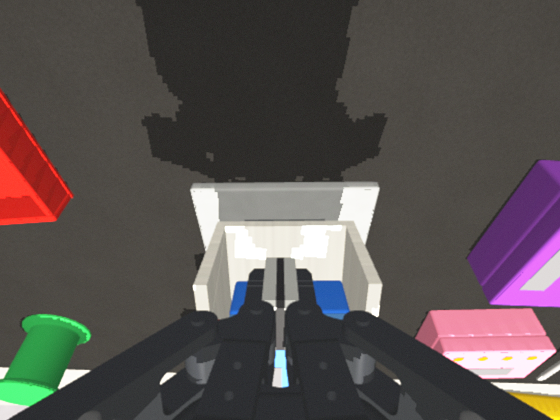

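Emit:
drive_tool --moves '[[[6, 2.5, -3], 0], [[12, 4, -1], 0], [[19, 4.8, 1], 0], [[25, 5.5, 3], 0], [[32, 6.2, 5.5], 0], [[38, 6.8, 8], 0], [[45, 7.5, 10.5], 0], [[51, 8, 12.5], 0]]'

```text
time: 14.35
tool_pos: [545.8, -47.7, 92.5]
tcp_rot: [179.7, 25.3, -174.9]
ft_force: [-7.3, -1.4, -0.2]
finger_gap: 0.1
```

```bash
python3 - <<'E'
from h import *
st(); rel((-25,0,35),(-8,0,35))
snap("top","t3.png")
a=cv2.imread("pics/t3.png")[150:270,240:360]; cv2.imwrite("pics/t3z.png",cv2.resize(a,None,fx=5,fy=5,interpolation=cv2.INTER_CUBIC))
E
```

```text
t 14.35 j [ -16.2  -12.9  126.2   13.4   43.8 -119.2] p [545.8 -47.7  92.5] F [-7.3 -1.4 -0.2] gap 0.1
tilt 25.3 az 5.9 jaw az 95.3 jaw elev 0.3
tcp chute [-71.3   0.2  33.5] F chute [-7.  -0.6  2.4]
(-25, 0, 35) shift [42.8  4.1 17.2]
(-8, 0, 35) shift [58.7  5.7 23.1]
```

View pics/t3z.png

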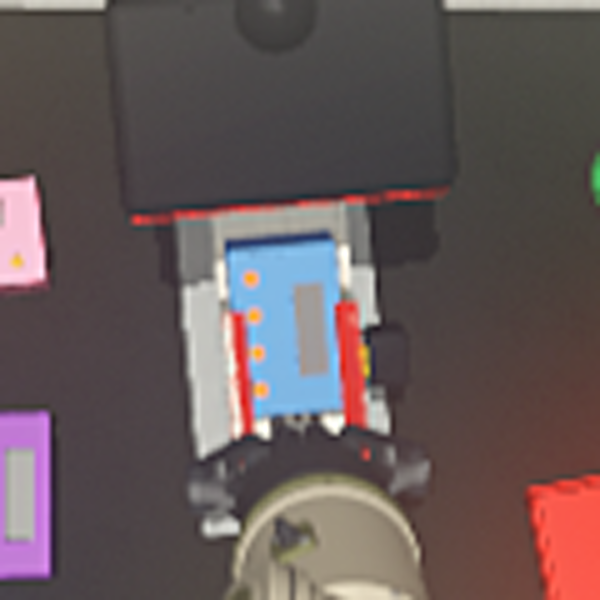

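Emit:
drive_tool --moves '[[[6, 0.6, 2.5], 0], [[12, 1.2, 5], 0], [[18, 1.8, 7.3], 0], [[24, 2.4, 9.6], 0], [[30, 3, 12], 0], [[36, 3.5, 14.3], 0], [[40, 3.9, 16], 0], [[43, 4.2, 17], 0]]'

```text
time: 15.07
tool_pos: [591.3, -44.0, 111.9]
tcp_rot: [179.8, 25.7, -174.9]
ft_force: [-2.4, 0.1, 0.6]
finger_gap: -0.1
```

```bash
python3 - <<'E'
from h import *
st(); rel((-8,0,35))
snap("top","t4.png");snap("side","s4.png")
a=cv2.imread("pics/t4.png")[150:270,240:360]; a=cv2.resize(a,None,fx=4,fy=4,interpolation=cv2.INTER_CUBIC)
b=cv2.imread("pics/s4.png")[150:270,250:330]; b=cv2.resize(b,None,fx=4,fy=4,interpolation=cv2.INTER_CUBIC)
cv2.imwrite("pics/t4z.png",np.hstack([a,b]))
E
```

```text
t 15.07 j [ -14.1   -7.2  119.    12.1   44.4 -116.2] p [591.3 -44.  111.9] F [-2.4  0.1  0.6] gap -0.1
tilt 25.7 az 5.7 jaw az 95.2 jaw elev 0.2
tcp chute [-21.8  -0.6  36.1] F chute [-2.1  0.3  1.4]
(-8, 0, 35) shift [13.2  1.9  3.7]
```

View pics/t4z.png

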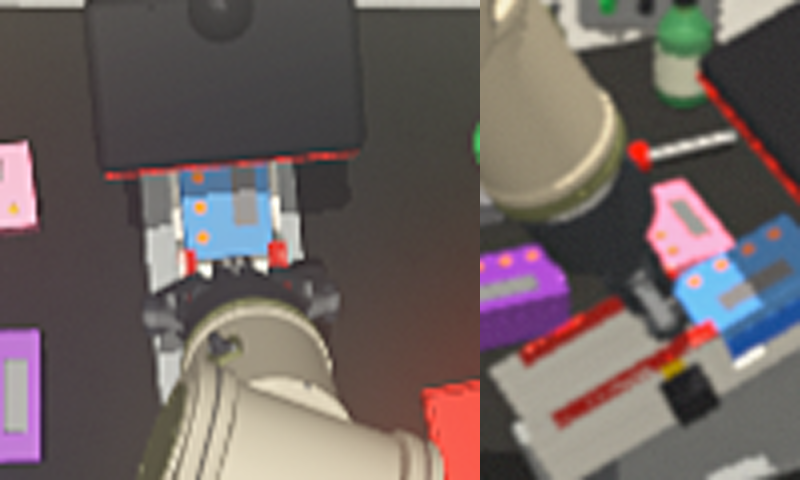

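Emit:
drive_tool --moves '[[[4, 0.5, 1], 0], [[8, 1, 2], 0], [[11, 1.5, 3], 0], [[14, 1.8, 4], 0], [[16, 2, 4.8], 0], [[16, 2, 4.8], 0], [[16, 2, 4.8], 0], [[16, 2, 4.8], 0]]'

```text
time: 15.83
tool_pos: [606.4, -41.9, 115.8]
tcp_rot: [179.8, 25.6, -174.9]
ft_force: [-0.2, 0.3, 1.0]
finger_gap: 0.1
```

```bash
python3 - <<'E'
from h import *
st(); rel((-30,0,35),(-50,0,110),(-40,0,150))
snap("side","s5.png")
b=cv2.imread("pics/s5.png")[160:260,250:360]; b=cv2.resize(b,None,fx=6,fy=6,interpolation=cv2.INTER_CUBIC)
cv2.imwrite("pics/s5z.png",b)
E
```

```text
t 15.83 j [ -13.4   -5.   116.6   11.6   44.6 -115.1] p [606.4 -41.9 115.8] F [-0.2  0.3  1. ] gap 0.1
tilt 25.6 az 5.7 jaw az 95.2 jaw elev 0.2
tcp chute [-6.2 -0.1 34.6] F chute [0.2 0.3 1. ]
(-30, 0, 35) shift [-22.4  -2.2  -7.8]
(-50, 0, 110) shift [-66.6  -6.7  55.8]
(-40, 0, 150) shift [-70.9  -7.1  96.8]
```

View pics/s5z.png

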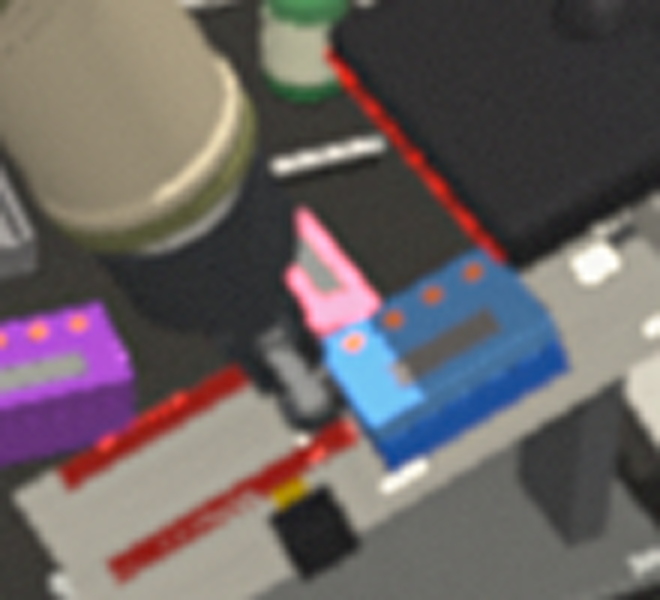

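```bash
python3 - <<'E'
from h import *
c=cam("s5.png")
for x in (0,2,4,6,8,10):
    uv=proj(c,np.array([(x,-29,40),(x,-29,8),(x,29,40),(x+90,-29,40),(0,-30.5,48),(-115,-30.5,48)])@CM.T+CO)
    print(x,((uv-[250,160])*6).round(0).tolist())
E
```

```text
0 [[355.0, 432.0], [376.0, 477.0], [296.0, 349.0], [540.0, 322.0], [352.0, 422.0], [111.0, 566.0]]
2 [[359.0, 429.0], [380.0, 475.0], [300.0, 346.0], [544.0, 319.0], [352.0, 422.0], [111.0, 566.0]]
4 [[364.0, 427.0], [385.0, 472.0], [304.0, 344.0], [548.0, 317.0], [352.0, 422.0], [111.0, 566.0]]
6 [[368.0, 424.0], [389.0, 470.0], [308.0, 342.0], [552.0, 314.0], [352.0, 422.0], [111.0, 566.0]]
8 [[372.0, 422.0], [393.0, 467.0], [312.0, 339.0], [556.0, 312.0], [352.0, 422.0], [111.0, 566.0]]
10 [[376.0, 420.0], [397.0, 465.0], [316.0, 337.0], [560.0, 309.0], [352.0, 422.0], [111.0, 566.0]]
```

Emit:
drive_tool --moves '[[[-6, -0.5, -2], 0], [[-11, -1, -4], 0], [[-15, -1.5, 8], 0], [[-21, -2, 23], 0], [[-26, -2.7, 38], 0], [[-31, -3.2, 52], 0], [[-37, -3.7, 66], 0], [[-37, -3.7, 66], 0]]'

```text
time: 16.55
tool_pos: [569.7, -46.1, 184.8]
tcp_rot: [179.8, 25.8, -174.8]
ft_force: [0.2, -0.8, 0.3]
finger_gap: 0.2
```

Emit:
drive_tool --moves '[[[0, 0, 0], 0], [[0, 0, 0], 0], [[0, 0, 0], 0], [[0, 0, 0], 0], [[0, 0, 0], 0], [[0, 0, 0], 0], [[0, 0, 0], 0], [[0, 0, 0], 0]]' --fingers 85

```text
time: 17.22
tool_pos: [569.1, -45.5, 181.3]
tcp_rot: [179.7, 25.5, -174.9]
ft_force: [0.1, 1.2, 0.0]
finger_gap: 85.2
```

```bash
python3 - <<'E'
from h import *
st(); rel((22,0,90),(28,0,33))
snap("wrist","w6.png")
E
```

```text
t 17.22 j [ -15.   -16.2  118.9   10.9   53.7 -114.9] p [569.1 -45.5 181.3] F [0.1 1.2 0. ] gap 85.2
tilt 25.5 az 5.7 jaw az 95.2 jaw elev 0.2
tcp chute [-1.89e+01  1.00e-01  1.09e+02] F chute [ 0.2  1.2 -0. ]
(22, 0, 90) shift [44.8  4.5 -3.9]
(28, 0, 33) shift [ 69.8   7.  -55.4]
```

View pics/w6.png

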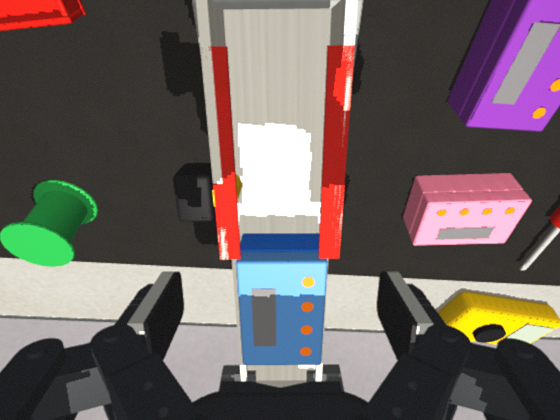

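```bash
python3 - <<'E'
from h import *
c=cam("w6.png")
for x in (2,6,10,14):
    print(x,proj(c,np.array([(x,0,0),(x,0,40),(x+90,0,40),(0,-23.5,48),(0,23.5,48)])@CM.T+CO).round(0).tolist())
E
```

```text
2 [[280.0, 225.0], [280.0, 254.0], [281.0, 360.0], [240.0, 258.0], [319.0, 258.0]]
6 [[280.0, 230.0], [280.0, 259.0], [281.0, 364.0], [240.0, 258.0], [319.0, 258.0]]
10 [[280.0, 234.0], [280.0, 265.0], [281.0, 368.0], [240.0, 258.0], [319.0, 258.0]]
14 [[280.0, 239.0], [280.0, 270.0], [281.0, 372.0], [240.0, 258.0], [319.0, 258.0]]
```

Emit:
drive_tool --moves '[[[12, 1.2, -1], 0], [[24, 2.4, -2], 0], [[36, 3.6, -3], 0], [[45, 4.5, -5], 0], [[51, 5.1, -15], 0], [[56, 5.6, -25], 0], [[60, 6, -35], 0], [[60, 6, -35], 0]]'

```text
time: 17.93
tool_pos: [628.1, -39.2, 143.7]
tcp_rot: [179.7, 25.4, -174.9]
ft_force: [-1.0, 0.5, -0.2]
finger_gap: 85.3
```

```bash
python3 - <<'E'
from h import *
st(); rel((28,0,33))
snap("wrist","w7.png")
snap("side","s7.png")
b=cv2.imread("pics/s7.png")[100:260,220:380]; b=cv2.resize(b,None,fx=3,fy=3,interpolation=cv2.INTER_CUBIC)
cv2.imwrite("pics/s7z.png",b)
E
```

```text
t 17.93 j [ -12.5   -3.6  112.    10.5   47.9 -113.1] p [628.1 -39.2 143.7] F [-1.   0.5 -0.2] gap 85.3
tilt 25.4 az 5.9 jaw az 95.2 jaw elev 0.3
tcp chute [23.9  0.4 53.3] F chute [-0.9  0.6  0.1]
(28, 0, 33) shift [ 10.8   0.7 -17.7]
```

View pics/w7.png

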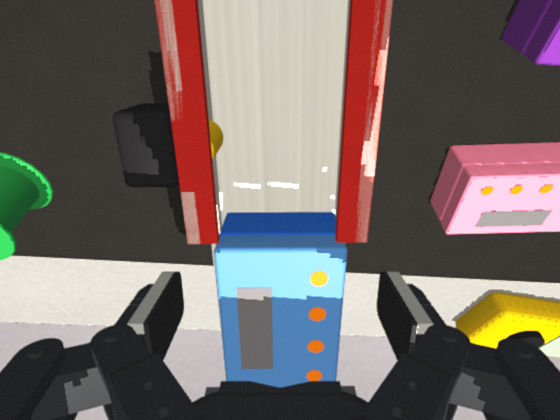

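View pics/s7z.png

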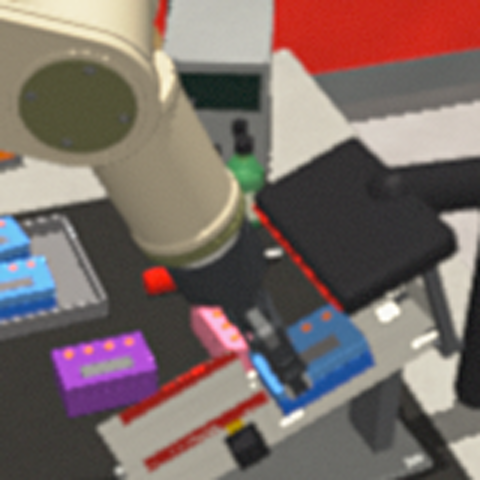

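Emit:
drive_tool --moves '[[[3, 0.2, -5], 0], [[6, 0.4, -10], 0], [[8, 0.5, -14], 0], [[10, 0.5, -17], 0], [[10, 0.5, -17], 0], [[10, 0.5, -17], 0], [[10, 0.5, -17], 0], [[10, 0.5, -17], 0]]'

```text
time: 18.7
tool_pos: [639.2, -39.1, 129.8]
tcp_rot: [179.8, 25.6, -174.9]
ft_force: [0.6, -0.3, -0.5]
finger_gap: 84.8
```

Emit:
drive_tool --moves '[[[0, 0, 0], 0], [[0, 0, 0], 0], [[0, 0, 0], 0], [[0, 0, 0], 0], [[0, 0, 0], 0], [[0, 0, 0], 0], [[0, 0, 0], 0], [[0, 0, 0], 0]]' --fingers 40 --squeeze 60

```text
time: 19.37
tool_pos: [639.3, -39.1, 130.2]
tcp_rot: [179.8, 25.6, -174.9]
ft_force: [-4.0, -0.1, 6.2]
finger_gap: 56.3
```

```bash
python3 - <<'E'
from h import *
st(); rel((28,0,33))
E
```

```text
t 19.37 j [ -12.2   -1.   111.1   10.6   45.9 -113.2] p [639.3 -39.1 130.2] F [-4.  -0.1  6.2] gap 56.3
tilt 25.6 az 5.7 jaw az 95.2 jaw elev 0.2
tcp chute [29.8 -0.7 36.8] F chute [-1.7  0.3  7.2]
(28, 0, 33) shift [-0.4  0.6 -4.2]
```

Emit:
drive_tool --moves '[[[-2, -0.2, 5], 0], [[-5, -0.5, 12], 0], [[-10, -1, 22], 0], [[-15, -1.5, 32], 0], [[-20, -2, 42], 0], [[-26, -2.6, 55], 0], [[-26, -2.6, 55], 0], [[-26, -2.6, 55], 0]]'

```text
time: 20.03
tool_pos: [613.5, -41.9, 185.7]
tcp_rot: [179.8, 25.7, -174.9]
ft_force: [0.1, 0.2, -2.4]
finger_gap: 56.5
```

```bash
python3 - <<'E'
from h import *
st(); rel()
snap("wrist","w8.png")
snap("side","s8.png")
b=cv2.imread("pics/s8.png")[100:260,220:380]; b=cv2.resize(b,None,fx=3,fy=3,interpolation=cv2.INTER_CUBIC)
cv2.imwrite("pics/s8z.png",b)
E
```

```text
t 20.03 j [ -13.2   -9.   112.4   10.1   52.6 -112.8] p [613.5 -41.9 185.7] F [ 0.1  0.2 -2.4] gap 56.5
tilt 25.7 az 5.6 jaw az 95.2 jaw elev 0.2
tcp chute [24.4 -0.8 97.9] F chute [-0.7  0.2 -2.3]
```

View pics/s8z.png

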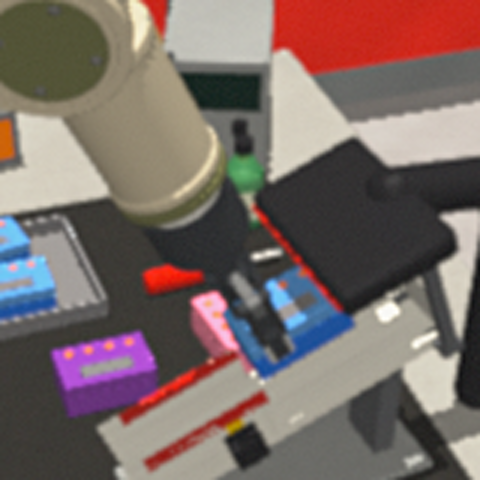

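View pics/w8.png

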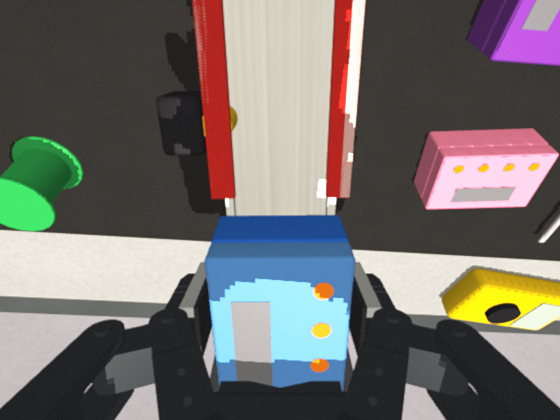

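Emit:
drive_tool --moves '[[[-12, -1, 0], 0], [[-35, -3, -2], 0], [[-65, -6, 4], 0], [[-100, -10, 16], 0], [[-128, -20, 36], -3], [[-150, -40, 60], -8], [[-160, -65, 85], -14], [[-165, -95, 105], -20]]'

```text
time: 20.8
tool_pos: [446.9, -137.0, 290.8]
tcp_rot: [179.7, 25.6, 164.9]
ft_force: [1.0, -0.4, -0.5]
finger_gap: 57.2
```

Emit:
drive_tool --moves '[[[-5, -35, 5], -6], [[-10, -70, 5], -12], [[-15, -105, 5], -18], [[-20, -135, 5], -18.5], [[-20, -135, 5], -18.5], [[-20, -135, 5], -18.5], [[-20, -135, 5], -18.5], [[-20, -135, 5], -18.5]]'

```text
time: 21.47
tool_pos: [428.3, -270.8, 293.9]
tcp_rot: [179.7, 25.5, 146.7]
ft_force: [0.6, 0.2, -1.4]
finger_gap: 57.0
```

```bash
python3 - <<'E'
from h import *
st()
snap("side","s9.png"); snap("top","t9.png")
E
```

```text
t 21.47 j [-40.4 -33.  119.1   3.5  68.6 -97.6] p [ 428.3 -270.8  293.9] F [ 0.6  0.2 -1.4] gap 57.0
tilt 25.5 az -32.7 jaw az 56.8 jaw elev 0.3
```

View pics/s9.png

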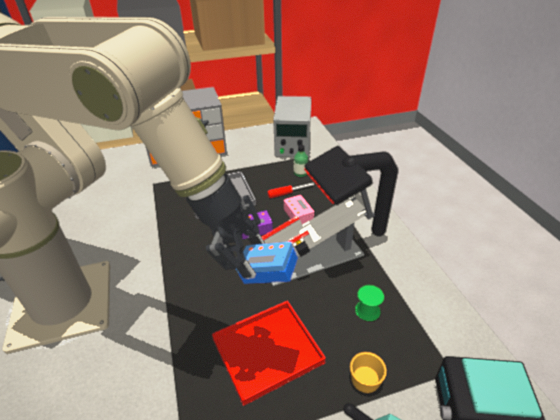

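Emit:
drive_tool --moves '[[[-30, 20, 0], 0], [[-60, 38, 0], 0], [[-90, 57, 0], 0], [[-120, 76, 0], 0], [[-150, 96, 0], 0], [[-150, 96, 0], 0], [[-150, 96, 0], 0], [[-150, 96, 0], 0]]'

```text
time: 22.23
tool_pos: [344.2, -216.6, 304.7]
tcp_rot: [179.8, 23.5, 146.7]
ft_force: [0.3, -0.2, -1.6]
finger_gap: 57.1
```

```bash
python3 - <<'E'
from h import *
st()
E
```

```text
t 22.23 j [-42.8 -51.1 127.6   4.   80.3 -99.3] p [ 344.2 -216.6  304.7] F [ 0.3 -0.2 -1.6] gap 57.1
tilt 23.5 az -32.9 jaw az 56.8 jaw elev 0.2
```

Emit:
drive_tool --moves '[[[-160, 105, 60], 0], [[-160, 105, 60], 0], [[-160, 105, 60], 0], [[-160, 105, 60], 0], [[-160, 105, 60], 0], [[-160, 105, 60], 0], [[-160, 105, 60], 0], [[-160, 105, 60], 0]]'

```text
time: 22.9
tool_pos: [319.7, -192.7, 395.0]
tcp_rot: [179.9, 21.1, 146.6]
ft_force: [0.2, -0.2, -2.9]
finger_gap: 56.7
```

```bash
python3 - <<'E'
from h import *
st()
E
```

```text
t 22.9 j [-41.9 -51.1 117.5   3.1  92.7 -97.8] p [ 319.7 -192.7  395. ] F [ 0.2 -0.2 -2.9] gap 56.7
tilt 21.1 az -33.2 jaw az 56.7 jaw elev 0.1
```

Emit:
drive_tool --moves '[[[-160, 105, -40], 0], [[-160, 105, -40], 0], [[-160, 105, -40], 0], [[-160, 105, -40], 0], [[-160, 105, -40], 0], [[-160, 105, -40], 0], [[-160, 105, -40], 0], [[-160, 105, -40], 0]]'

```text
time: 23.57
tool_pos: [311.9, -167.1, 408.9]
tcp_rot: [-179.8, 18.9, 146.6]
ft_force: [-0.4, 0.9, -2.7]
finger_gap: 57.2
```

Emit:
drive_tool --moves '[[[-160, 105, 0], 0], [[-160, 105, 0], 0], [[-160, 105, 0], 0], [[-160, 105, 0], 0], [[-160, 105, 0], 0], [[-160, 105, 0], 0], [[-160, 105, 0], 0], [[-160, 105, 0], 0]]'

```text
time: 24.23
tool_pos: [292.0, -108.2, 467.9]
tcp_rot: [-179.1, 16.7, 146.6]
ft_force: [0.3, 1.5, -2.0]
finger_gap: 56.4
```

```bash
python3 - <<'E'
from h import *
st()
E
```

```text
t 24.23 j [-26.6 -51.1 108.5  -3.  106.1 -84.3] p [ 292.  -108.2  467.9] F [ 0.3  1.5 -2. ] gap 56.4
tilt 16.8 az -36.6 jaw az 56.4 jaw elev -0.9
```

Emit:
drive_tool --moves '[[[15, -22, -24], 0], [[31, -43, -49], 0], [[47, -65, -74], 0], [[63, -86, -98], 0], [[79, -108, -123], 0], [[94, -129, -148], 0], [[78, -117, -148], 0], [[62, -104, -148], 0]]'

```text
time: 24.9
tool_pos: [352.7, -212.3, 312.3]
tcp_rot: [-179.2, 15.8, 146.5]
ft_force: [-0.7, 0.5, -0.2]
finger_gap: 56.9
```

Emit:
drive_tool --moves '[[[-150, 117, 0], 0], [[-150, 117, 0], 0], [[-150, 117, 0], 0], [[-150, 117, 0], 0], [[-150, 117, 0], 0], [[-150, 117, 0], 0], [[-150, 117, 0], 0], [[-150, 117, 0], 0]]'

```text
time: 25.57
tool_pos: [313.5, -138.1, 343.8]
tcp_rot: [-178.5, 14.5, 146.6]
ft_force: [-0.3, -0.1, -2.6]
finger_gap: 56.8
```

```bash
python3 - <<'E'
from h import *
st()
E
```

```text
t 25.57 j [-30.  -51.1 121.7  -2.3  95.  -87. ] p [ 313.5 -138.1  343.8] F [-0.3 -0.1 -2.6] gap 56.8
tilt 14.6 az -39.2 jaw az 56.2 jaw elev -1.4
```

Emit:
drive_tool --moves '[[[6, -25, -5], 0], [[14, -50, -10], 0], [[22, -75, -15], 0], [[32, -107, -20], 0], [[10, -92, -20], 0], [[-10, -78, -20], 0], [[-25, -68, -20], 0], [[-30, -64, -20], 0]]'

```text
time: 26.23
tool_pos: [283.5, -203.0, 323.2]
tcp_rot: [-178.6, 14.2, 146.5]
ft_force: [-7.6, 6.9, 3.0]
finger_gap: 56.8
```

```bash
python3 - <<'E'
from h import *
st()
E
```

```text
t 26.23 j [ -45.6  -51.2  123.9    1.5   93.1 -101.6] p [ 283.5 -203.   323.2] F [-7.6  6.9  3. ] gap 56.8
tilt 14.3 az -39.3 jaw az 56.2 jaw elev -1.4
```

Emit:
drive_tool --moves '[[[-37, 26, 0], 0], [[-41, 29, 0], 0], [[-45, 31, 0], 0], [[-45, 31, 0], 0], [[-47, 33, 0], 0], [[-49, 34, 0], 0], [[-50, 35, 0], 0], [[-50, 35, 0], 0]]'

```text
time: 26.9
tool_pos: [272.1, -193.8, 333.7]
tcp_rot: [-178.6, 12.1, 146.5]
ft_force: [0.1, -0.8, -1.9]
finger_gap: 56.6
```

```bash
python3 - <<'E'
from h import *
st()
E
```

```text
t 26.9 j [ -45.4  -51.1  122.4    1.1   96.5 -101.5] p [ 272.1 -193.8  333.7] F [ 0.1 -0.8 -1.9] gap 56.6
tilt 12.2 az -40.2 jaw az 56.2 jaw elev -1.4
```

Emit:
drive_tool --moves '[[[-36, 27, 0], 0], [[-40, 30, 0], 0], [[-44, 33, 0], 0], [[-45, 33, 0], 0], [[-47, 35, 0], 0], [[-49, 36, 0], 0], [[-50, 37, 0], 0], [[-50, 37, 0], 0]]'

```text
time: 27.57
tool_pos: [260.1, -182.0, 344.6]
tcp_rot: [-178.6, 9.9, 146.4]
ft_force: [0.6, 0.5, -2.4]
finger_gap: 56.7
```

Emit:
drive_tool --moves '[[[-36, 27, 0], 0], [[-40, 30, 0], 0], [[-44, 33, 0], 0], [[-45, 33, 0], 0], [[-47, 35, 0], 0], [[-49, 36, 0], 0], [[-50, 37, 0], 0], [[-50, 37, 0], 0]]'

```text
time: 28.23
tool_pos: [248.2, -169.2, 356.6]
tcp_rot: [-178.6, 7.6, 146.4]
ft_force: [0.3, -1.0, -2.3]
finger_gap: 57.1
```

Emit:
drive_tool --moves '[[[-36, 27, 0], 0], [[-40, 30, 0], 0], [[-44, 33, 0], 0], [[-45, 33, 0], 0], [[-47, 35, 0], 0], [[-49, 36, 0], 0], [[-50, 37, 0], 0], [[-50, 37, 0], 0]]'

```text
time: 28.9
tool_pos: [236.3, -155.3, 369.8]
tcp_rot: [-178.5, 5.4, 146.3]
ft_force: [0.3, -0.0, -2.5]
finger_gap: 56.8
```

```bash
python3 - <<'E'
from h import *
st()
snap("side","s10.png")
b=cv2.imread("pics/s10.png")[150:400,90:350]; b=cv2.resize(b,None,fx=2.3,fy=2.3,interpolation=cv2.INTER_CUBIC)
cv2.imwrite("pics/s10z.png",b)
E
```

```text
t 28.9 j [-43.  -51.1 117.9  -0.7 107.6 -99.5] p [ 236.3 -155.3  369.8] F [ 0.3 -0.  -2.5] gap 56.8
tilt 5.6 az -49.5 jaw az 56.2 jaw elev -1.5
```

View pics/s10z.png

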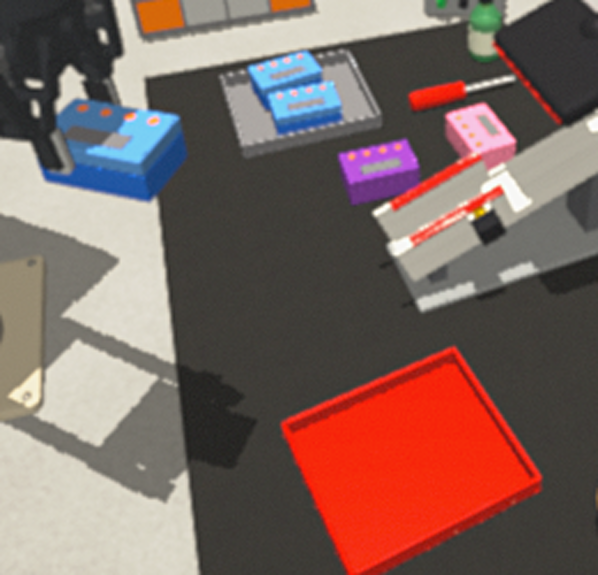

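Emit:
drive_tool --moves '[[[27, -17, 0], 0], [[54, -34, -15], 0], [[80, -50, -40], 0], [[106, -66, -68], 0], [[130, -81, -97], 0], [[152, -95, -128], 0], [[172, -107, -160], 0], [[188, -117, -195], 0]]'

```text
time: 29.62
tool_pos: [425.8, -273.2, 173.6]
tcp_rot: [-178.5, 5.4, 146.3]
ft_force: [1.1, -0.4, -1.0]
finger_gap: 56.6
```

Emit:
drive_tool --moves '[[[0, 0, -30], 0], [[0, 0, -55], 0], [[0, 0, -70], 0], [[0, 0, -80], 0], [[0, 0, -80], 0], [[0, 0, -80], 0], [[0, 0, -80], 0], [[0, 0, -80], 0]]'

```text
time: 30.28
tool_pos: [425.3, -273.1, 96.8]
tcp_rot: [-178.5, 5.5, 146.3]
ft_force: [0.6, -0.6, -1.8]
finger_gap: 56.8
```

```bash
python3 - <<'E'
from h import *
st()
snap("side","s11.png");snap("top","t11.png");snap("wrist","w11.png")
b=cv2.imread("pics/s11.png")[280:420,190:350]; b=cv2.resize(b,None,fx=3.5,fy=3.5,interpolation=cv2.INTER_CUBIC)
cv2.imwrite("pics/s11z.png",b)
E
```

```text
t 30.28 j [-37.7  -4.4 114.6  -1.3  64.3 -93.5] p [ 425.3 -273.1   96.8] F [ 0.6 -0.6 -1.8] gap 56.8
tilt 5.7 az -49.2 jaw az 56.2 jaw elev -1.5
```

View pics/s11z.png

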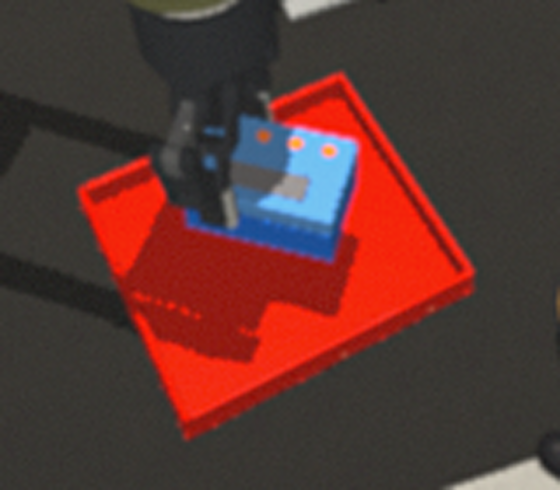

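View pics/w11.png

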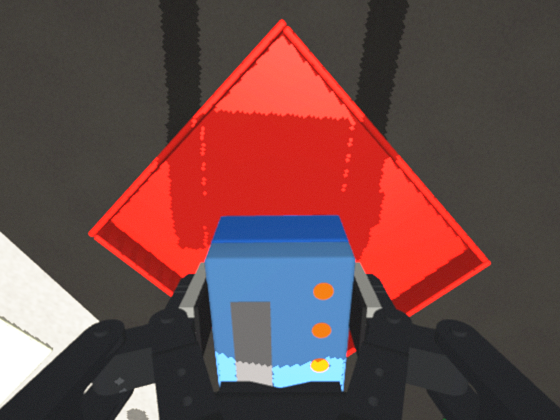

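```bash
python3 - <<'E'
from h import *
c=cam("s11.png")
P=np.array([ray(c,(190+u/3.5,280+v/3.5),24) for u,v in((78,190),(342,75),(473,272),(187,422))]); print(P.round(0),P.mean(0))
ct=cam("top0.png"); Q=np.array([ray(ct,uv,24) for uv in((361,315),(347,247),(405.5,238),(418,303))]); print(Q.round(0),Q.mean(0))
s,M=st()
# module pose from chute: tool at grip (chute frame) -> module in tool
Mt=R.from_euler("xyz",[179.8,25.6,-174.9],degrees=True).as_matrix(); pt=np.array([639.3,-39.1,130.2])
m0=CM@np.array([52,0.,0])+CO
Rm=M@Mt.T@CM; m=s["tool_pos"]+M@Mt.T@(m0-pt)
print("module centre",m,"x axis",Rm[:,0],"z",Rm[:,2], "yaw",np.degrees(np.arctan2(Rm[1,0],Rm[0,0])))
L=np.array([(x,y,z) for x in(-45,45) for y in(-29,29) for z in(0,40)],float)
W=L@Rm.T+m; print(W.round(0)); uv=proj(c,W); print(((uv-[190,280])*3.5).round(0).tolist())
E
```

```text
[[ 334. -217.   24.]
 [ 520. -184.   24.]
 [ 550. -348.   24.]
 [ 366. -383.   24.]] [ 442.24557735 -282.73918733   24.        ]
[[ 335. -222.   24.]
 [ 522. -185.   24.]
 [ 548. -349.   24.]
 [ 368. -380.   24.]] [ 443.19802924 -284.0879142    24.        ]
t 30.43 j [-37.7  -4.4 114.6  -1.3  64.2 -93.5] p [ 424.9 -272.8   96.2] F [-0.9  0.  -2.4] gap 56.7
tilt 5.7 az -49.3 jaw az 56.2 jaw elev -1.5
module centre [ 443.25068131 -285.13701705   59.25359938] x axis [ 0.83706286 -0.54710145 -0.00240295] z [0.01611781 0.0202695  0.99966463] yaw -33.16849486375696
[[ 390. -285.   60.]
 [ 390. -284.  100.]
 [ 421. -236.   59.]
 [ 422. -235.   99.]
 [ 465. -334.   60.]
 [ 466. -333.  100.]
 [ 497. -285.   58.]
 [ 497. -285.   98.]]
[[185.0, 224.0], [180.0, 183.0], [217.0, 145.0], [214.0, 104.0], [331.0, 260.0], [331.0, 220.0], [357.0, 178.0], [358.0, 137.0]]
```

Emit:
drive_tool --moves '[[[0, 0, -12], 0], [[0, 0, -24], 0], [[0, 0, -34], 0], [[0, 0, -42], 0], [[0, 0, -47], 0], [[0, 0, -50], 0], [[0, 0, -51], 0], [[0, 0, -51], 0]]'

```text
time: 31.1
tool_pos: [424.3, -272.3, 43.9]
tcp_rot: [-178.5, 5.3, 146.3]
ft_force: [0.1, -0.5, -1.5]
finger_gap: 57.0
```

Emit:
drive_tool --moves '[[[0, 0, -0.5], 0], [[0, 0, -1], 0], [[0, 0, -1.5], 0], [[0, 0, -2], 0], [[0, 0, -2.5], 0], [[0, 0, -3], 0], [[0, 0, -3], 0], [[0, 0, -3], 0]]'

```text
time: 31.77
tool_pos: [424.6, -272.5, 41.7]
tcp_rot: [-178.5, 5.4, 146.3]
ft_force: [-3.7, 2.3, 6.4]
finger_gap: 56.7
```

```bash
python3 - <<'E'
from h import *
st()
E
```

```text
t 31.77 j [-37.7   0.5 116.2  -1.3  57.7 -93.3] p [ 424.6 -272.5   41.7] F [-3.7  2.3  6.4] gap 56.7
tilt 5.6 az -49.5 jaw az 56.2 jaw elev -1.5
```

Emit:
drive_tool --moves '[[[0, 0, -0.5], 0], [[0, 0, -1], 0], [[0, 0, -1], 0], [[0, 0, -1], 0], [[0, 0, -1], 0], [[0, 0, -1], 0], [[0, 0, -1], 0], [[0, 0, -1], 0]]' --squeeze 20

```text
time: 32.43
tool_pos: [424.9, -272.7, 41.6]
tcp_rot: [-178.5, 5.4, 146.3]
ft_force: [-7.7, 4.2, 15.1]
finger_gap: 57.0
```

Emit:
drive_tool --moves '[[[0, 0, 0], 0], [[0, 0, 0], 0], [[0, 0, 0], 0], [[0, 0, 0], 0], [[0, 0, 0], 0], [[0, 0, 0], 0], [[0, 0, 0], 0], [[0, 0, 0], 0]]' --fingers 66

```text
time: 33.1
tool_pos: [424.2, -272.2, 39.8]
tcp_rot: [-178.5, 5.3, 146.3]
ft_force: [0.3, 0.3, -0.3]
finger_gap: 66.0
```

```bash
python3 - <<'E'
from h import *
st(); snap("side","s12.png"); snap("wrist","w12.png")
b=cv2.imread("pics/s12.png")[280:420,190:350]; b=cv2.resize(b,None,fx=3.5,fy=3.5,interpolation=cv2.INTER_CUBIC)
cv2.imwrite("pics/s12z.png",b)
E
```

```text
t 33.1 j [-37.7   0.7 116.3  -1.3  57.6 -93.3] p [ 424.2 -272.2   39.8] F [ 0.3  0.3 -0.3] gap 66.0
tilt 5.6 az -49.6 jaw az 56.2 jaw elev -1.5
```

View pics/s12z.png

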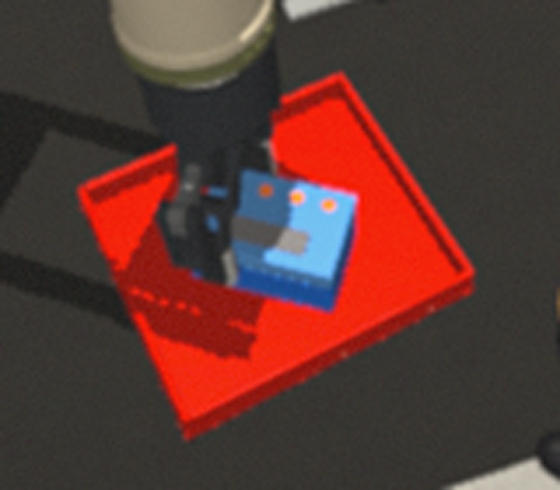

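View pics/w12.png

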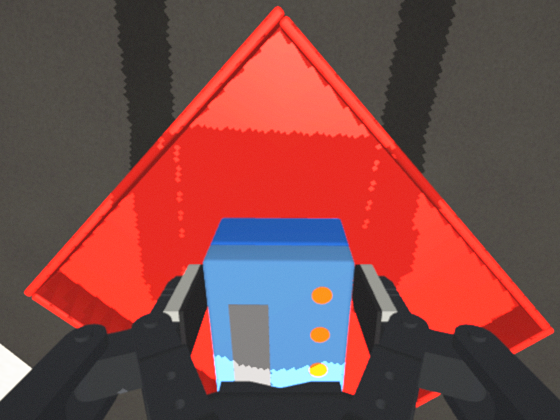

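Released with the module flat in the tray. Next I back off straight up, slowly at first, while opening fully.

Emit:
drive_tool --moves '[[[0, 0, 0], 0], [[0, 0, 0], 0], [[-1, 0.5, 5], 0], [[-2, 1.3, 15], 0], [[-4, 2.5, 35], 0], [[-6, 4, 65], 0], [[-9, 6, 100], 0], [[-12, 8, 140], 0]]' --fingers 80

```text
time: 33.87
tool_pos: [411.1, -263.3, 180.8]
tcp_rot: [-178.5, 5.2, 146.3]
ft_force: [0.8, 0.5, 0.4]
finger_gap: 80.4
```

Emit:
drive_tool --moves '[[[-30, 20, 20], 0], [[-60, 40, 40], 0], [[-85, 60, 50], 0], [[-85, 60, 50], 0], [[-85, 60, 50], 0], [[-85, 60, 50], 0], [[-85, 60, 50], 0], [[-85, 60, 50], 0]]'

```text
time: 34.53
tool_pos: [327.3, -204.3, 228.9]
tcp_rot: [-178.5, 5.2, 146.3]
ft_force: [-0.4, 0.2, -0.1]
finger_gap: 80.3
```

```bash
python3 - <<'E'
from h import *
st(); snap("side","s13.png"); snap("top","t13.png"); 
b=cv2.imread("pics/s13.png")[140:420,150:400]; b=cv2.resize(b,None,fx=2,fy=2,interpolation=cv2.INTER_CUBIC)
cv2.imwrite("pics/s13z.png",b)
E
```

```text
t 34.53 j [-38.7 -33.3 122.8  -1.1  85.2 -94.9] p [ 327.3 -204.3  228.9] F [-0.4  0.2 -0.1] gap 80.3
tilt 5.4 az -49.9 jaw az 56.2 jaw elev -1.5
```

View pics/s13z.png

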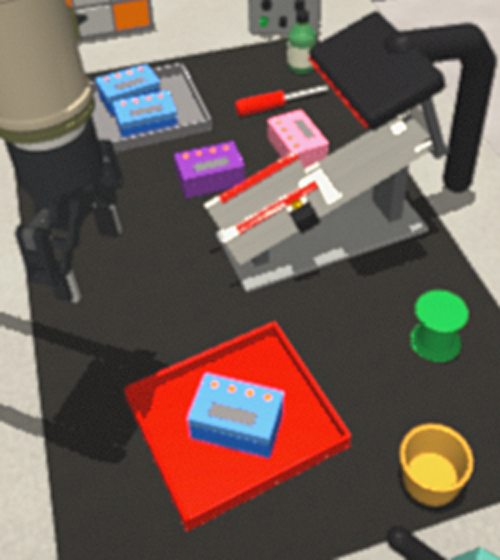

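View pics/t13.png

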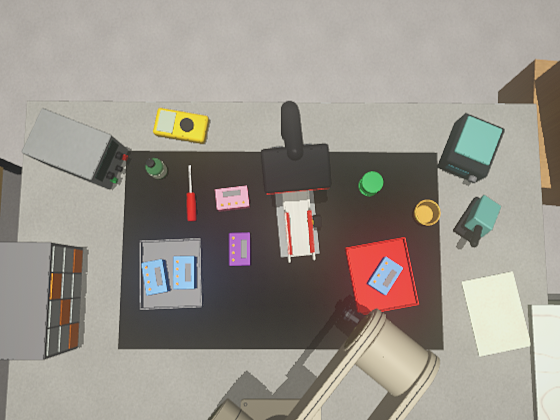

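Side and top show the module lying flat and upright inside the tray (top px (386,275)). The other items are where they were, and the robot is clear.

```bash
python3 - <<'E'
from h import *
print(r.hand_in())
E
```

```text
the job is handed in; nothing more can be done
None
```

The module is out of the chute and lies flat and the right way up near the middle of the red tray. The job was handed in at about 35 s of the 64 s allowed.

**How it went**
- **Tilting the tool:** the move commands only turn the tool about the vertical. I pushed the arm against its outer reach limit until the gripper leaned about 25.6°, and that lean held when it came back. I took about 20° of it off again at the inner limit before placing the module.
- **Push and lift:** with the fingers closed, I pushed the module up along the floor. At the two stops where I read it, the force was 7 N and then 2 N. The images put its low end 7–8 mm past the lips. I then gripped it across its width, lifted it over the lips and carried it to the tray.
- **Setting down:** I lowered it until the force showed contact, let go while it rested on the tray floor, and backed away.

**Last checks**
- Before lowering, the module's computed outline matched the side image and was within about 1.5° of level.
- The last side and top pictures show it inside the tray with the gripper clear of it. The spares, spool, tin, bottle and screwdriver look unmoved.
- The largest force I read at a stop was about 18 N, during free motion away from everything. At contact with the tray it reached about 17 N. Forces between readings were not logged.
- The gripper still leans about 5°, and its jaws are about 1.5° off level. That lean remained at release, and the module settled flat.

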